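Nest the tumblers in their carrier and hold the carrier up level

TASK

Gently nest each of the two loose steel tumblers into one of the two tumblers that stand in the wooden carrier, so that the carrier holds two stacks of two. Then let go of the tumblers, lift the carrier by the bar of its handle to about 10 cm above the table, keeping it level, and finish while still holding it there in the air, steady and level, with nothing else carrying it. Leave everything else on the table where it stands.

Things in the scene. Friction and masses are not known exactly. Their poses are not given: they have to be found in the camera images.
- carrier: Loose wooden tumbler carrier, about 0.35 kg: board 250 x 90 x 10 mm, a round collar (56 mm across, 13 mm high) at each end, a central post (34 x 14 mm) with a horizontal grip bar on top, 198 mm tall in all. Origin: centre of the underside; x along the board's length and the bar, z up. Tumbler places at x = +85 and -85 mm.
- carrier_grip (a point): Centre of the grip bar, 185 mm above the carrier's underside. Bar: 64 mm long (carrier's x), 18 mm wide (its y), 26 mm tall. Pinch it across y from above; the loaded carrier (about 0.7 kg) balances below this point. The post under the bar is 14 mm wide along y.
- well_1 (a point): Centre of the carrier's tumbler place at x = +85 mm, on the upper face of the board (10 mm above the carrier's underside). cup_a stands here.
- well_2 (a point): The same at x = -85 mm. cup_b stands here.
- cup_a: Plain steel tumbler standing at well_1. All four are alike: round, 100 mm tall, 42 mm across at the foot widening to 64 mm at the rim, mouth 60 mm inside, about 80 g. Origin: centre of the underside, z up to the mouth. The inner floor is 32 mm above the underside: a fully nested tumbler rests on it, so its origin and rim are 32 mm above the other's, with about 1.5 mm play all round.
- cup_b: Tumbler like cup_a, standing in the carrier at well_2.
- cup_c: Loose tumbler like cup_a, upright on the table away from the carrier. Origin: centre of the underside. Can be gripped from above across its rim (64 mm); fingertips no more than 28 mm below the rim stay clear of the tumbler it is nested in.
- cup_d: The other loose tumbler, like cup_c.
- jar: Bystander: small closed glass jar with a screw lid, about 60 mm across and 86 mm tall, standing on the table to one side of the carrier; origin: centre of its underside. Leave it.
- shaker: Bystander: small shaker, 44 mm across and 90 mm tall, towards the back of the table; origin: centre of its underside. Leave it.
- lemon: Bystander: lemon, 83 x 58 x 58 mm, towards the back of the table; origin: its underside. Leave it.

How it is judged:
On the way, in this order (a step that is already met when the one before it is completed fails the run):
1. one loose tumbler is nested in a tumbler of the carrier and let go ((((z of cup_c in the frame of cup_a between 0.027 and 0.037 m and distance between cup_c and cup_a below 0.038 m and angle between the z axis of cup_c and the z axis of cup_a, either way round below 0.09 rad and angle between cup_c's own z axis and vertical below 0.2 rad) and contact force between cup_c and the fingers below 0.2 N) or ((z of cup_c in the frame of cup_b between 0.027 and 0.037 m and distance between cup_c and cup_b below 0.038 m and angle between the z axis of cup_c and the z axis of cup_b, either way round below 0.09 rad and angle between cup_c's own z axis and vertical below 0.2 rad) and contact force between cup_c and the fingers below 0.2 N) or ((z of cup_d in the frame of cup_a between 0.027 and 0.037 m and distance between cup_d and cup_a below 0.038 m and angle between the z axis of cup_d and the z axis of cup_a, either way round below 0.09 rad and angle between cup_d's own z axis and vertical below 0.2 rad) and contact force between cup_d and the fingers below 0.2 N) or ((z of cup_d in the frame of cup_b between 0.027 and 0.037 m and distance between cup_d and cup_b below 0.038 m and angle between the z axis of cup_d and the z axis of cup_b, either way round below 0.09 rad and angle between cup_d's own z axis and vertical below 0.2 rad) and contact force between cup_d and the fingers below 0.2 N))), for 0.2 s.
2. both loose tumblers are nested, one in each tumbler of the carrier, and let go, while the carrier stands on the table ((((z of cup_c in the frame of cup_a between 0.027 and 0.037 m and distance between cup_c and cup_a below 0.038 m and angle between the z axis of cup_c and the z axis of cup_a, either way round below 0.09 rad and angle between cup_c's own z axis and vertical below 0.2 rad) and (z of cup_d in the frame of cup_b between 0.027 and 0.037 m and distance between cup_d and cup_b below 0.038 m and angle between the z axis of cup_d and the z axis of cup_b, either way round below 0.09 rad and angle between cup_d's own z axis and vertical below 0.2 rad)) or ((z of cup_c in the frame of cup_b between 0.027 and 0.037 m and distance between cup_c and cup_b below 0.038 m and angle between the z axis of cup_c and the z axis of cup_b, either way round below 0.09 rad and angle between cup_c's own z axis and vertical below 0.2 rad) and (z of cup_d in the frame of cup_a between 0.027 and 0.037 m and distance between cup_d and cup_a below 0.038 m and angle between the z axis of cup_d and the z axis of cup_a, either way round below 0.09 rad and angle between cup_d's own z axis and vertical below 0.2 rad))) and distance between cup_a and well_1 below 0.009 m and angle between the z axis of each of cup_a, cup_b and the z axis of carrier, either way round below 0.09 rad and distance between cup_b and well_2 below 0.009 m and contact force between each of cup_c, cup_d and the fingers below 0.2 N and height (world z) of carrier below 0.01 m), for 0.2 s.
At the end, for the whole second after the job is handed in: Fingers hold the carrier 60-200 mm above the table, still, tilted under 0.1 rad; cup_a and cup_b in their places within 9 mm; cup_c and cup_d fully nested in them, one each (27-37 mm above, axes within 0.09 rad), no tumbler touched by the fingers; jar, shaker, lemon moved under 30 mm ((((z of cup_c in the frame of cup_a between 0.027 and 0.037 m and distance between cup_c and cup_a below 0.038 m and angle between the z axis of cup_c and the z axis of cup_a, either way round below 0.09 rad and angle between cup_c's own z axis and vertical below 0.2 rad) and (z of cup_d in the frame of cup_b between 0.027 and 0.037 m and distance between cup_d and cup_b below 0.038 m and angle between the z axis of cup_d and the z axis of cup_b, either way round below 0.09 rad and angle between cup_d's own z axis and vertical below 0.2 rad)) or ((z of cup_c in the frame of cup_b between 0.027 and 0.037 m and distance between cup_c and cup_b below 0.038 m and angle between the z axis of cup_c and the z axis of cup_b, either way round below 0.09 rad and angle between cup_c's own z axis and vertical below 0.2 rad) and (z of cup_d in the frame of cup_a between 0.027 and 0.037 m and distance between cup_d and cup_a below 0.038 m and angle between the z axis of cup_d and the z axis of cup_a, either way round below 0.09 rad and angle between cup_d's own z axis and vertical below 0.2 rad))) and distance between cup_a and well_1 below 0.009 m and angle between the z axis of each of cup_a, cup_b and the z axis of carrier, either way round below 0.09 rad and distance between cup_b and well_2 below 0.009 m and height (world z) of carrier between 0.06 and 0.2 m and angle between carrier's own z axis and vertical below 0.1 rad and contact force between carrier and the fingers above 3 N and linear speed of carrier below 0.03 m/s and angular speed of carrier below 0.15 rad/s and contact force between each of cup_a, cup_b, cup_c, cup_d and the fingers below 0.2 N and distance of each of jar, shaker, lemon from where it was at the start of the episode below 0.03 m); the arm keeps its last pose, push and grip.
It fails at once if the carrier is tipped by more than 0.25 rad (14 degrees) (angle between carrier's own z axis and vertical above 0.25 rad).
It fails at once if a tumbler is dropped or knocked: it moves faster than 0.75 m/s (a fall of about 3 cm) while the fingers do not touch it ((linear speed of cup_c above 0.75 m/s and contact force between cup_c and the fingers below 0.1 N) or (linear speed of cup_d above 0.75 m/s and contact force between cup_d and the fingers below 0.1 N)).
It fails at once if a bystander (jar, shaker, lemon) is moved by more than 30 mm (distance of any of jar, shaker, lemon from where it was at the start of the episode above 0.03 m).
It also fails if it takes over 67 s, if anything falls off the work surface, if the arm or the gripper's body presses on something with over 40 N, if the wrist force passes 120 N, or if a joint passes its speed limit or range.

ROBOT

A 7-joint arm with a two-finger parallel gripper is mounted at the origin on the work surface; the furniture and walls round the work are solid. World frame = base frame: x ahead of the robot, y to its left, z up, the work surface at z = 0. Lengths are in m, angles in rad, forces in N, time in s.
With the tool pointing down it reaches from about 0.425 to 0.925 m from the base axis. Payload 6.8 kg.
Tool frame: the origin (TCP) lies on the centre line of the jaws, within the pads' length; the fingertips stand 25 mm ahead of it and the grasp point (between the pads) lies 6 mm ahead of it; z points along the fingers, y is the line along which they close (so a half turn about z gives the same grasp; the last joint's range is limited). The gripper opens to 85 mm and grips with 20 to 120 N. Pads are 22 mm wide; open, the fingers measure 114 mm over their backs; the gripper's body (76 mm by 85 mm) begins 54 mm behind the grasp point. The pads swing forward as they close: fully open they stand 13 mm farther back than shut.
Start: joints at [-1.355, 0.477, 0.022, 1.555, -0.011, 1.109, -0.083], TCP at [0.215, 0.64, 0.256] pointing down, gripper open.
Joint ranges: [-2.96, 2.96], [-0.34, 2.1], [-1.41, 1.46], [0.24, 2.44], [-1.37, 4.51], [0.17, 1.92], [-2.96, 2.96]. Speed limits (rad/s): [2.39, 2.39, 3.14, 3.14, 3.14, 3.14, 3.14].

INTERFACE

Orientations are given as a rotation vector (axis times angle).
In Python, from bench import status, imaging, workorder gives the robot as it stands.
- The arm moves only by the tool send_rows, never from a script. Its argument "steps" is a list of rows, each an object of numbers: "dx", "dy", "dz": the shift along the tool's x, y, z in cm; "yaw": the turn about the tool's z in degrees; "gripper": the opening, from 0 (shut) to 1 (fully open). A call has 1 to 5 rows; each row is the pose to reach, as a shift and turn from the pose commanded when the call began, along the tool's axes at that moment; what a row does not reach only later rows make up. A row lasts 1/8 s, in which the tool goes at most 62.5 mm and 10.7 degrees, less where a joint would pass 70% of its speed; a pose out of reach is approached as far as the arm can. A call with a gripper value outside its range is refused whole. The fingers move at their own pace and stop on an object; "force" is the grip in N (left out, the last holds). Time passes only in rows, so rows that repeat a pose let the fingers close. It gives the time, the measured TCP pose, the force, the opening and the grip force at its end, in the units of the state.
- status.get_obs(): the state, without advancing time (a new reading comes with each control period).
- imaging.grab_frame(name): name is "scene" or "top"; returns a dict with "color" (400x640x3 uint8, red, green, blue), "depth" (400x640 float32, m along the optical axis (not along the pixel's ray), 0 where there is no reading), "K" (3x3 intrinsics, pixels), "R" (3x3) and "t" (3): a world point X has camera coordinates R X + t. Camera axes: x right, y down, z forward; pixel columns grow to the right and rows downward; lengths in m; the calibration is good to about 2 mm. A picture is of the moment at which its call begins.
- workorder.hand_in(): hands the job in; it is judged then, once.
The state is a dict: "clock": time; "joints": joint angles; "qvel": joint speeds; "tau": joint torques, N m; "tcp_pos": TCP position; "orientation": TCP orientation; "contact_force": force on the tool from outside, world axes, zero at the start; "moment": the same for the moment, N m; "grip_width": finger opening in m; "gripper_force": force on a finger pad.
Only numpy, scipy, OpenCV 4.12 (cv2) and the standard library are available. Lean on these libraries where they do the work, as an engineer would, in place of code of your own. Each camera call takes 0.05 s, during which the arm holds its last target. There are 200 camera calls.

## Working session

There is one attempt and no reset: what is moved stays moved. The work goes in short steps, Python scripts to look and compute and a tool call to move; the robot and the scene stay as the last step left them, time stands still between calls to the robot, and variables do not carry over. Pictures are saved under pics/ and viewed, at most 10 in all, crops included, and the job is handed in when it is done.

Besides the shell and the picture viewer there is one more tool, called after "Call:" as name(argument=value, ...) on one line, values as JSON. send_rows: Moves the arm, as the interface text tells. Its arguments: {"type":"object","properties":{"steps":{"type":"array"},"force":{"type":"number"}},"required":["steps"]}

```bash
mkdir -p pics; ls
python3 - <<'E'
from bench import status, imaging
import cv2,numpy as np
o=status.get_obs();print(o)
for n in("scene","top"):
    f=imaging.grab_frame(n);np.savez(n+"0.npz",**f);cv2.imwrite(f"pics/{n}0.png",f["color"][:,:,::-1]);print(n,f["K"],f["R"],f["t"])
E
```

```text
pics
{'clock': 0.0, 'joints': array([-1.35505927,  0.47781281,  0.02231766,  1.55645489, -0.01147896,
        1.10930705, -0.08311098]), 'qvel': array([-0.00078198, -0.0016151 ,  0.00062411, -0.0008987 ,  0.00015728,
        0.0003395 , -0.00029585]), 'tau': array([ 2.47693833e-04, -5.96447468e+01,  1.60791434e+00, -2.81201237e+01,
        1.24399815e-02,  9.36288794e-03, -1.64868482e-05]), 'tcp_pos': array([0.21461781, 0.63939007, 0.25531529]), 'orientation': array([-5.06376056e-01, -3.10035804e+00,  2.90238838e-03]), 'contact_force': array([-1.11672769,  0.0592575 ,  0.33294048]), 'moment': array([-0.01154929,  0.03266519,  0.06553054]), 'gripper_force': 0.0, 'grip_width': 0.08543376282963046}
scene [[364.65851926   0.         316.79389196]
 [  0.         364.65851926 199.59084586]
 [  0.           0.           1.        ]] [[ 8.49226778e-01 -5.28027895e-01 -6.48735618e-04]
 [-3.53743504e-01 -5.68012353e-01 -7.43120111e-01]
 [ 3.92019659e-01  6.31306984e-01 -6.69157739e-01]] [-0.48517268  0.26269311  0.83929933]
top [[511.71802808   0.         326.8321851 ]
 [  0.         511.71802808 200.89003361]
 [  0.           0.           1.        ]] [[-0.0088004  -0.99995779  0.00263963]
 [-0.98227163  0.00815036 -0.18728592]
 [ 0.1872565  -0.00424102 -0.9823019 ]] [-0.04786034  0.59568009  1.46758042]
```

View pics/scene0.png

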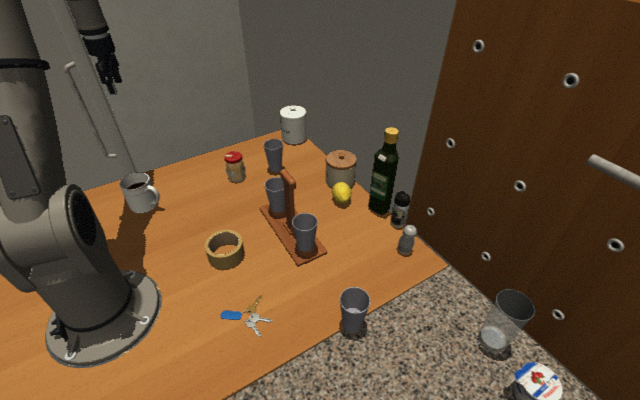

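View pics/top0.png

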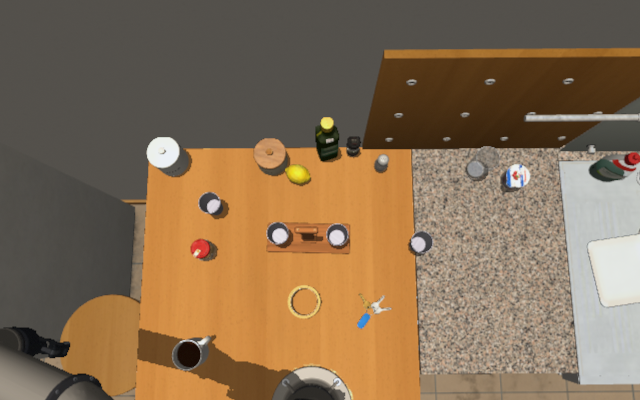

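The scene view shows the loose tumblers at (274,155) and (354,312). In the top view they are at (210,205) and (421,243). The carrier lies along y: its tumblers are at (278,235) and (337,236), and the bar is at (307,230). The jar is at (200,248).

```bash
cat > h.py <<'E'
import numpy as np,cv2
def cloud(f):
    d=f["depth"];v,u=np.mgrid[:400,:640];K=f["K"]
    c=np.stack([(u-K[0,2])/K[0,0]*d,(v-K[1,2])/K[1,1]*d,d],-1)
    return (c-f["t"])@f["R"]          # R^T (c-t)
def ray(f,u,v,z):
    d=f["R"].T@np.linalg.solve(f["K"],[u,v,1.]);o=-f["R"].T@f["t"]
    return o+d*(z-o[2])/d[2]
E
python3 - <<'E'
import numpy as np
from h import *
for n in("top","scene"):
    f=dict(np.load(n+"0.npz"));P=cloud(f);f0=f["depth"]>0
    pts={"top":{"cL":(210,205),"a?":(278,235),"b?":(337,236),"cR":(421,243),"bar":(307,230),"jar":(200,248),"shk":(382,163),"lemon":(297,174),"ctop":(460,300),"wood":(240,300)}}.get(n,{})
    for k,(u,v) in pts.items():
        w=P[v-18:v+19,u-18:u+19].reshape(-1,3);g=f0[v-18:v+19,u-18:u+19].ravel();w=w[g]
        q=w[w[:,2]>np.percentile(w[:,2],97)-.008]
        print(k,ray(f,u,v,.1).round(3),P[v,u].round(3),"top z",np.percentile(w[:,2],[50,90,97,100]).round(3),"hi bbox",q.min(0).round(3),q.max(0).round(3),len(q))
f=dict(np.load("top0.npz"))
c=f["color"][180:270,180:450];cv2.imwrite("pics/c0.png",cv2.resize(c,None,fx=2.9,fy=2.9,interpolation=cv2.INTER_CUBIC)[:,:,::-1])
E
```

```text
cL [0.578 0.284 0.1  ] [0.59  0.3   0.031] top z [0.001 0.076 0.097 0.106] hi bbox [0.556 0.258 0.089] [0.617 0.322 0.106] 86
a? [0.489 0.087 0.1  ] [0.496 0.092 0.047] top z [0.008 0.085 0.11  0.202] hi bbox [0.465 0.03  0.102] [0.526 0.121 0.202] 84
b? [ 0.485 -0.081  0.1  ] [ 0.491 -0.082  0.044] top z [0.009 0.075 0.107 0.115] hi bbox [ 0.46  -0.109  0.1  ] [ 0.521 -0.049  0.115] 73
cR [ 0.463 -0.32   0.1  ] [ 0.47  -0.333  0.032] top z [0.002 0.073 0.097 0.107] hi bbox [ 0.437 -0.352  0.09 ] [ 0.5   -0.29   0.107] 81
bar [0.503 0.005 0.1  ] [0.49  0.001 0.196] top z [0.008 0.192 0.198 0.203] hi bbox [ 0.484 -0.025  0.19 ] [0.502 0.036 0.203] 152
jar [0.454 0.309 0.1  ] [0.455 0.311 0.088] top z [0.001 0.085 0.088 0.095] hi bbox [0.43  0.286 0.08 ] [0.482 0.341 0.095] 276
shk [ 0.699 -0.216  0.1  ] [ 0.704 -0.218  0.082] top z [0.002 0.063 0.086 0.095] hi bbox [ 0.701 -0.236  0.08 ] [ 0.731 -0.203  0.095] 88
lemon [0.668 0.034 0.1  ] [0.678 0.036 0.059] top z [0.002 0.055 0.084 0.099] hi bbox [0.699 0.07  0.076] [0.727 0.088 0.099] 45
ctop [ 0.302 -0.422  0.1  ] [ 0.302 -0.448 -0.001] top z [-0.     0.004  0.006  0.012] hi bbox [ 0.249 -0.505 -0.002] [ 0.355 -0.391  0.012] 864
wood [0.308 0.192 0.1  ] [ 0.308  0.208 -0.   ] top z [-0.001  0.003  0.005  0.011] hi bbox [ 0.255  0.153 -0.003] [0.361 0.263 0.011] 917
```

View pics/c0.png

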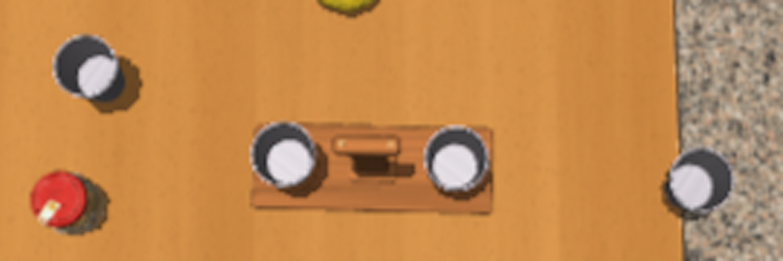

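The crop shows the carrier lying nearly along world y, the four rims clearly, and the jar at (58,198). Next I'll fit the rims.

```bash
cat >> h.py <<'E'
from scipy.optimize import least_squares
from scipy.spatial.transform import Rotation as Ro
def rim(f,x,y,z,r=.032):
    P=cloud(f);m=(f["depth"]>0)&(abs(P[...,2]-z)<.007)&(np.hypot(P[...,0]-x,P[...,1]-y)<.042)
    v,u=np.nonzero(m);Q=np.array([ray(f,a,b,z) for a,b in zip(u,v)])[:,:2]
    s=least_squares(lambda p:np.hypot(*(Q-p[:2]).T)-p[2],[x,y,r-.001],loss="soft_l1",f_scale=.002)
    return s.x.round(4),len(Q)
E
python3 - <<'E'
from h import *
from bench import status
for n in("top","scene"):
    f=dict(np.load(n+"0.npz"))
    for k,x,y,z in(("L",.587,.29,.1),("a",.493,.088,.11),("b",.49,-.08,.11),("R",.468,-.321,.1)): print(n,k,*rim(f,x,y,z))
    P=cloud(f);m=(f["depth"]>0)&(abs(P[...,2]-.198)<.006)&(abs(P[...,0]-.493)<.04)&(abs(P[...,1]-.003)<.06)
    v,u=np.nonzero(m);Q=np.array([ray(f,a,b,.198) for a,b in zip(u,v)])[:,:2].astype(np.float32)
    print("bar",cv2.minAreaRect(Q),np.median(Q,0))
    m=(f["depth"]>0)&(abs(P[...,2]-.01)<.004)&(abs(P[...,0]-.493)<.08)&(abs(P[...,1]-.003)<.16)
    if n=="top":
        h=cv2.cvtColor(f["color"],cv2.COLOR_RGB2HSV);print("hsv board",h[248,307],"table",h[270,307])
o=status.get_obs();print(Ro.from_rotvec(o["orientation"]).as_matrix().round(3))
E
```

```text
top L [0.5866 0.2883 0.0303] 68
top a [0.4955 0.09   0.0303] 60
top b [ 0.49   -0.0794  0.0302] 66
top R [ 0.4678 -0.3205  0.0303] 68
bar ((0.49238041043281555, 0.005248742178082466), (0.06140599027276039, 0.01612827740609646), 89.51698303222656) [0.492293   0.00657529]
hsv board [ 12 167 180] table [ 16 168 211]
scene L [0.5811 0.2862 0.0305] 68
scene a [0.4897 0.0885 0.0301] 79
scene b [ 0.4844 -0.0804  0.0302] 120
scene R [ 0.4626 -0.3208  0.0302] 179
bar ((0.4862683117389679, 0.00241972878575325), (0.06442420184612274, 0.017189178615808487), 87.82154846191406) [0.48626214 0.00189518]
[[-0.948  0.318 -0.   ]
 [ 0.318  0.948 -0.002]
 [-0.    -0.002 -1.   ]]
```

Call:
send_rows(steps=[{"dx": -4.6,"dy": -2.2,"dz": 0,"yaw": 8,"gripper": 1},{"dx": -9.2,"dy": -4.3,"dz": 0,"yaw": 16,"gripper": 1},{"dx": -13.8,"dy": -6.5,"dz": 0,"yaw": 24,"gripper": 1},{"dx": -18.4,"dy": -8.6,"dz": 0,"yaw": 32,"gripper": 1},{"dx": -23,"dy": -10.8,"dz": 0,"yaw": 40,"gripper": 1}], force=30)

```text
clock: 0.72
tcp_pos: [0.3993, 0.463, 0.256]
orientation: [-1.542, -2.737, 0.001]
contact_force: [0.2, 0.9, 0.2]
grip_width: 0.0855
gripper_force: 0.0
```

```bash
cat >> h.py <<'E'
def go(x,y,z,deg):
    """shift/turn to put TCP at x,y,z with tool y along world (cos,-sin)(deg)"""
    from bench import status
    o=status.get_obs();R=Ro.from_rotvec(o["orientation"]).as_matrix()
    d=R.T@(np.array([x,y,z])-o["tcp_pos"])*100;a=np.radians(deg);w=np.array([np.cos(a),-np.sin(a),0])
    print("shift cm",d.round(2),"yaw",np.degrees(np.arctan2(-w@R[:,0],w@R[:,1])).round(1),"tcp",o["tcp_pos"].round(4),"F",o["contact_force"].round(1),"w",o["grip_width"].round(4),"t",o["clock"],"q7",o["joints"][6].round(2),"tilt",R[:,2].round(3))
E
python3 -c "from h import *;go(.584,.287,.2,2)"
```

```text
Traceback (most recent call last):
  File "h.py", line 21, in go
    print("shift cm",d.round(2),"yaw",np.degrees(np.arctan2(-w@R[:,0],w@R[:,1])).round(1),"tcp",o["tcp_pos"].round(4),"F",o["contact_force"].round(1),"w",o["grip_width"].round(4),"t",o["clock"],"q7",o["joints"][6].round(2),"tilt",R[:,2].round(3))
                                                                                                                                                          ^^^^^^^^^^^^^^^^^^^^^
AttributeError: 'float' object has no attribute 'round'
```

```bash
sed -i 's/o\["grip_width"\].round(4)/round(o["grip_width"],4)/' h.py
python3 -c "from h import *;go(.584,.287,.2,2)"
```

```text
shift cm [-24.62   6.69   5.6 ] yaw 33.2 tcp [0.3993 0.463  0.256 ] F [0.2 0.9 0.2] w 0.0855 t 0.725 q7 -0.33 tilt [-0. -0. -1.]
```

Call:
send_rows(steps=[{"dx": -6.2,"dy": 1.7,"dz": 0,"yaw": 8,"gripper": 1},{"dx": -12.4,"dy": 3.4,"dz": 0,"yaw": 16,"gripper": 1},{"dx": -18.5,"dy": 5.1,"dz": 1,"yaw": 25,"gripper": 1},{"dx": -24.6,"dy": 6.7,"dz": 3,"yaw": 33.2,"gripper": 1},{"dx": -24.6,"dy": 6.7,"dz": 5.6,"yaw": 33.2,"gripper": 1}])

```text
clock: 1.35
tcp_pos: [0.588, 0.2839, 0.2005]
orientation: [2.263, 2.174, 0.002]
contact_force: [-0.6, 0.9, 0.2]
grip_width: 0.0854
gripper_force: 0.0
```

```bash
python3 -c "
from h import *;go(.584,.287,.1,2)
from bench import imaging
f=imaging.grab_frame('scene');cv2.imwrite('pics/s1.png',cv2.resize(f['color'][80:260,180:400],None,fx=3,fy=3)[:,:,::-1])"
```

```text
shift cm [ 0.31 -0.45 10.05] yaw -0.3 tcp [0.588  0.2839 0.2005] F [-0.6  0.9  0.2] w 0.0854 t 1.35 q7 -0.39 tilt [ 0.004 -0.002 -1.   ]
```

View pics/s1.png

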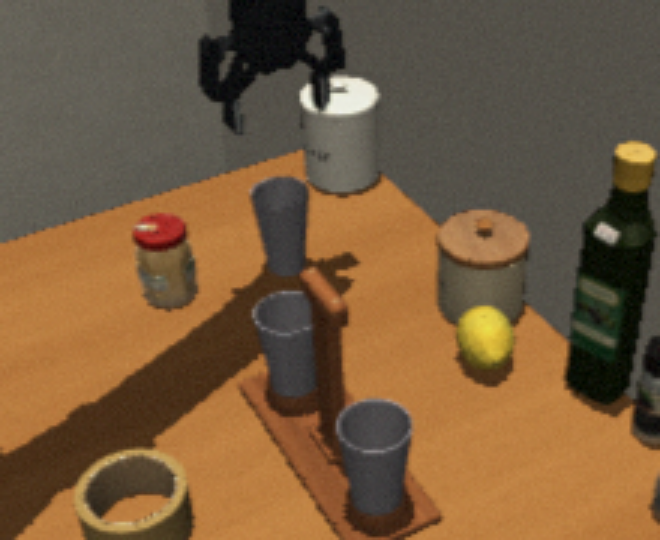

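The gripper stands open above the loose tumbler, whose rim is at about (280,185) in the crop. I'll settle, then descend partway.

Call:
send_rows(steps=[{"dz": 0,"gripper": 1},{"dz": 2,"gripper": 1},{"dz": 4,"gripper": 1},{"dz": 5,"gripper": 1},{"dz": 5,"gripper": 1}])

```text
validation failed for argument at $.st...
```

```bash
python3 -c "
from h import *;go(.584,.287,.1,2)"
```

```text
shift cm [ 0.31 -0.05  9.56] yaw -0.1 tcp [0.5847 0.2844 0.1956] F [-1.6 -0.6 -3.2] w 0.0855 t 1.4 q7 -0.39 tilt [-0.003 -0.005 -1.   ]
```

All fields seem to be required.

Call:
send_rows(steps=[{"dx": 0.2,"dy": 0,"dz": 0,"yaw": 0,"gripper": 1},{"dx": 0.2,"dy": 0,"dz": 2,"yaw": 0,"gripper": 1},{"dx": 0.2,"dy": 0,"dz": 4,"yaw": 0,"gripper": 1},{"dx": 0.2,"dy": 0,"dz": 5,"yaw": 0,"gripper": 1},{"dx": 0.2,"dy": 0,"dz": 5,"yaw": 0,"gripper": 1}])

```text
clock: 2.02
tcp_pos: [0.5833, 0.2913, 0.1491]
orientation: [-2.255, -2.187, 0.003]
contact_force: [0.5, 0.5, 0.1]
grip_width: 0.0852
gripper_force: 0.0
```

```bash
python3 -c "
from h import *;go(.584,.287,.1,2)"
```

```text
shift cm [-0.43  0.09  4.91] yaw 0.3 tcp [0.5833 0.2913 0.1491] F [0.5 0.5 0.1] w 0.0852 t 2.025 q7 -0.37 tilt [-0.002 -0.001 -1.   ]
```

Call:
send_rows(steps=[{"dx": -0.3,"dy": 0,"dz": 1.5,"yaw": 0,"gripper": 1},{"dx": -0.3,"dy": 0,"dz": 3,"yaw": 0,"gripper": 1},{"dx": -0.3,"dy": 0,"dz": 4.5,"yaw": 0,"gripper": 1},{"dx": -0.3,"dy": 0,"dz": 4.9,"yaw": 0,"gripper": 1},{"dx": -0.3,"dy": 0,"dz": 4.9,"yaw": 0,"gripper": 1}])

```text
clock: 2.65
tcp_pos: [0.5838, 0.2884, 0.1009]
orientation: [-2.255, -2.187, 0.001]
contact_force: [-0.1, 0.8, -1.0]
grip_width: 0.0853
gripper_force: 0.0
```

```bash
python3 -c "
from h import *;go(.584,.287,.1,2)"
```

```text
shift cm [-0.14  0.02  0.09] yaw 0.2 tcp [0.5838 0.2884 0.1009] F [-0.1  0.8 -1. ] w 0.0853 t 2.65 q7 -0.35 tilt [-0. -0. -1.]
```

Call:
send_rows(steps=[{"dx": -0.1,"dy": 0,"dz": 0,"yaw": 0,"gripper": 0.6},{"dx": -0.1,"dy": 0,"dz": 0,"yaw": 0,"gripper": 0.4},{"dx": -0.1,"dy": 0,"dz": 0,"yaw": 0,"gripper": 0.4},{"dx": -0.1,"dy": 0,"dz": 0,"yaw": 0,"gripper": 0.4},{"dx": -0.1,"dy": 0,"dz": 0,"yaw": 0,"gripper": 0.4}], force=30)

```text
clock: 3.28
tcp_pos: [0.5845, 0.2876, 0.1023]
orientation: [2.255, 2.187, 0.002]
contact_force: [-0.5, -1.2, 5.8]
grip_width: 0.0607
gripper_force: 32.5
```

Call:
send_rows(steps=[{"dx": 0,"dy": 0,"dz": -2,"yaw": 0,"gripper": 0.4},{"dx": 0,"dy": 0,"dz": -5,"yaw": 0,"gripper": 0.4},{"dx": 0,"dy": 0,"dz": -9,"yaw": 0,"gripper": 0.4},{"dx": 0,"dy": 0,"dz": -13,"yaw": 0,"gripper": 0.4},{"dx": 0,"dy": 0,"dz": -16,"yaw": 0,"gripper": 0.4}])

```text
clock: 3.9
tcp_pos: [0.5842, 0.2874, 0.2644]
orientation: [2.255, 2.187, 0.004]
contact_force: [0.2, 0.9, -1.3]
grip_width: 0.0607
gripper_force: 32.9
```

```bash
python3 -c "
from h import *;go(.4925,.089,.26,2)
from bench import imaging
f=imaging.grab_frame('scene');np.savez('s2.npz',**f);cv2.imwrite('pics/s2.png',cv2.resize(f['color'][60:260,180:400],None,fx=2.7,fy=2.7)[:,:,::-1])"
```

```text
shift cm [-20.12  -8.56   0.4 ] yaw 0.2 tcp [0.5842 0.2874 0.2644] F [ 0.2  0.9 -1.3] w 0.0607 t 3.9 q7 -0.41 tilt [ 0.002  0.001 -1.   ]
```

View pics/s2.png

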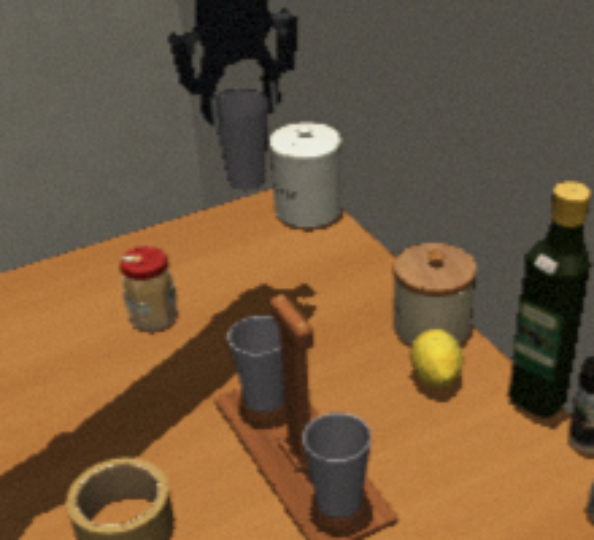

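The tumbler hangs upright in the gripper at (243,140) in the crop. I'll carry it over cup_a.

Call:
send_rows(steps=[{"dx": -4.5,"dy": -1.9,"dz": 0.2,"yaw": 0,"gripper": 0.4},{"dx": -9,"dy": -3.8,"dz": 0.2,"yaw": 0,"gripper": 0.4},{"dx": -13.5,"dy": -5.7,"dz": 0.2,"yaw": 0,"gripper": 0.4},{"dx": -17.5,"dy": -7.4,"dz": 0.2,"yaw": 0,"gripper": 0.4},{"dx": -20,"dy": -8.5,"dz": 0.2,"yaw": 0,"gripper": 0.4}])

```text
clock: 4.58
tcp_pos: [0.4919, 0.0881, 0.2598]
orientation: [-2.257, -2.185, -0.001]
contact_force: [1.2, 1.7, -0.1]
grip_width: 0.061
gripper_force: 33.0
```

Call:
send_rows(steps=[{"dx": 0,"dy": 0,"dz": 0,"yaw": 0,"gripper": 0.4},{"dx": 0,"dy": 0,"dz": 0,"yaw": 0,"gripper": 0.4},{"dx": 0,"dy": 0,"dz": 0,"yaw": 0,"gripper": 0.4}])

```text
clock: 4.95
tcp_pos: [0.4932, 0.0915, 0.2593]
orientation: [2.253, 2.189, 0.0]
contact_force: [-0.7, 0.5, -1.1]
grip_width: 0.0606
gripper_force: 33.0
```

Run:
```python
from h import *
go(.4925,.089,.26,2)
from bench import imaging
for n in("top","scene"):
    f=imaging.grab_frame(n);np.savez(n+"3.npz",**f)
    c=f["color"][100:250,200:380] if n=="scene" else f["color"][180:280,220:380]
    cv2.imwrite(f'pics/{n}3.png',cv2.resize(c,None,fx=3,fy=3)[:,:,::-1])
a,b=cv2.imread('pics/scene3.png'),cv2.imread('pics/top3.png')
h=np.zeros((450,1020,3),np.uint8);h[:,:540]=a;h[:300,540:]=b;cv2.imwrite('pics/s3.png',cv2.resize(h,None,fx=.78,fy=.78))
go(.4925,.089,.26,2)
```

```text
shift cm [-0.25 -0.07 -0.07] yaw 0.4 tcp [0.4932 0.0915 0.2593] F [-0.7  0.5 -1.1] w 0.0606 t 4.95 q7 -0.22 tilt [ 0.  0. -1.]
shift cm [-0.21 -0.05 -0.08] yaw 0.3 tcp [0.4931 0.0911 0.2592] F [-0.6  0.2 -0.2] w 0.0611 t 5.05 q7 -0.22 tilt [-0. -0. -1.]
```

View pics/s3.png

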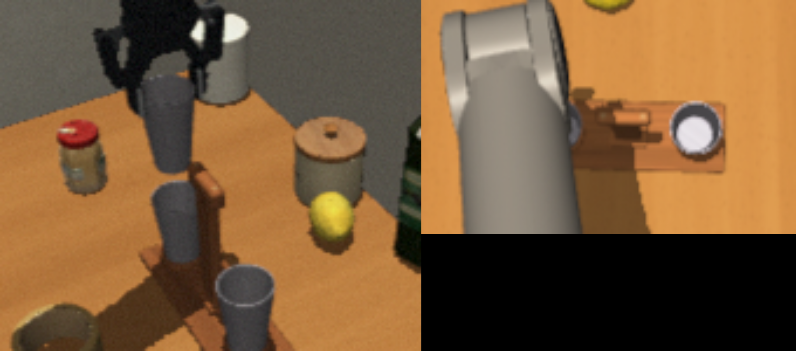

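The held tumbler hangs above cup_a: in the picture its foot is at about (173,170), and cup_a's rim is at about (178,187). I'll check the lateral alignment numerically.

Run:
```python
from h import *
f=dict(np.load("scene3.npz"));P=cloud(f)
def pj(p):
    c=f["K"]@(f["R"]@np.array(p)+f["t"]);return (c[:2]/c[2]).round(2)
for z in(.159,.19,.22,.11): print(z,"if over a:",pj([.4897,.0885,z]),"tcp:",pj([.493,.0912,z]))
print(rim(f,.4897,.0885,.11))
for z in(.17,.19,.21,.225):
    r=int(round(pj([.4897,.0885,z])[1]));hs=cv2.cvtColor(f["color"],cv2.COLOR_RGB2HSV)[r,255:295]
    d=f["depth"][r,255:295];e=np.abs(d-np.median(d[16:22]))<.05;i=np.nonzero(e)[0]+255
    print(z,r,"cols",i.min(),i.max(),"mid",(i.min()+i.max())/2,"want",pj([.4897,.0885,z])[0])
```

```text
0.159 if over a: [273.61 170.23] tcp: [274.25 169.32]
0.19 if over a: [272.67 160.85] tcp: [273.33 159.94]
0.22 if over a: [271.72 151.37] tcp: [272.4  150.48]
0.11 if over a: [275.02 184.28] tcp: [275.64 183.36]
(array([0.4898, 0.0885, 0.0303]), 80)
0.17 167 cols 265 281 mid 273.0 want 273.28
0.19 161 cols 264 281 mid 272.5 want 272.67
0.21 155 cols 262 281 mid 271.5 want 272.04
0.225 150 cols 261 281 mid 271.0 want 271.56
```

Call:
send_rows(steps=[{"dx": -0.1,"dy": 0,"dz": 2,"yaw": 0,"gripper": 0.4},{"dx": -0.1,"dy": 0,"dz": 4,"yaw": 0,"gripper": 0.4},{"dx": -0.1,"dy": 0,"dz": 5.5,"yaw": 0,"gripper": 0.4},{"dx": -0.1,"dy": 0,"dz": 6.5,"yaw": 0,"gripper": 0.4},{"dx": -0.1,"dy": 0,"dz": 7,"yaw": 0,"gripper": 0.4}])

```text
clock: 5.68
tcp_pos: [0.4928, 0.0892, 0.1889]
orientation: [-2.255, -2.187, 0.001]
contact_force: [0.2, 0.0, -1.4]
grip_width: 0.0607
gripper_force: 33.0
```

Call:
send_rows(steps=[{"dx": 0,"dy": 0,"dz": 0.6,"yaw": 0,"gripper": 0.4},{"dx": 0,"dy": 0,"dz": 1.2,"yaw": 0,"gripper": 0.4},{"dx": 0,"dy": 0,"dz": 1.8,"yaw": 0,"gripper": 0.4},{"dx": 0,"dy": 0,"dz": 2.4,"yaw": 0,"gripper": 0.4},{"dx": 0,"dy": 0,"dz": 2.4,"yaw": 0,"gripper": 0.4}])

```text
clock: 6.3
tcp_pos: [0.4925, 0.0891, 0.1648]
orientation: [-2.255, -2.187, 0.001]
contact_force: [0.3, 0.5, -1.0]
grip_width: 0.0609
gripper_force: 33.0
```

Run:
```python
from h import *
go(.4925,.089,.144,2)
```

```text
shift cm [-0.01  0.    2.08] yaw 0.2 tcp [0.4925 0.0891 0.1648] F [ 0.3  0.5 -1. ] w 0.0609 t 6.3 q7 -0.13 tilt [-0.001 -0.    -1.   ]
```

Now slowly down towards 0.144, watching the force.

Call:
send_rows(steps=[{"dx": 0,"dy": 0,"dz": 0.4,"yaw": 0,"gripper": 0.4},{"dx": 0,"dy": 0,"dz": 0.8,"yaw": 0,"gripper": 0.4},{"dx": 0,"dy": 0,"dz": 1.2,"yaw": 0,"gripper": 0.4},{"dx": 0,"dy": 0,"dz": 1.5,"yaw": 0,"gripper": 0.4},{"dx": 0,"dy": 0,"dz": 1.6,"yaw": 0,"gripper": 0.4}])

```text
clock: 6.92
tcp_pos: [0.4927, 0.0891, 0.1491]
orientation: [-2.255, -2.187, 0.0]
contact_force: [-0.9, -0.8, -0.1]
grip_width: 0.061
gripper_force: 33.0
```

Call:
send_rows(steps=[{"dx": 0,"dy": 0,"dz": 0.1,"yaw": 0,"gripper": 0.4},{"dx": 0,"dy": 0,"dz": 0.2,"yaw": 0,"gripper": 0.4},{"dx": 0,"dy": 0,"dz": 0.3,"yaw": 0,"gripper": 0.4},{"dx": 0,"dy": 0,"dz": 0.3,"yaw": 0,"gripper": 0.4}])

```text
clock: 7.42
tcp_pos: [0.4935, 0.089, 0.147]
orientation: [2.255, 2.186, 0.002]
contact_force: [-0.7, -0.3, 7.5]
grip_width: 0.0606
gripper_force: 33.5
```

Run:
```python
from h import *
go(.4925,.089,.144,2)
```

```text
shift cm [-0.  -0.1  0.3] yaw 0.2 tcp [0.4935 0.089  0.147 ] F [-0.7 -0.3  7.5] w 0.0606 t 7.425 q7 -0.11 tilt [ 0.001  0.    -1.   ]
```

Call:
send_rows(steps=[{"dx": 0,"dy": 0,"dz": 0,"yaw": 0,"gripper": 0.8},{"dx": 0,"dy": 0,"dz": 0,"yaw": 0,"gripper": 0.95},{"dx": 0,"dy": 0,"dz": 0,"yaw": 0,"gripper": 1},{"dx": 0,"dy": 0,"dz": 0,"yaw": 0,"gripper": 1},{"dx": 0,"dy": 0,"dz": 0,"yaw": 0,"gripper": 1}])

```text
clock: 8.05
tcp_pos: [0.4927, 0.0892, 0.1463]
orientation: [-2.255, -2.187, 0.0]
contact_force: [0.1, -1.0, 0.2]
grip_width: 0.0851
gripper_force: 0.0
```

Call:
send_rows(steps=[{"dx": 0,"dy": 0,"dz": -1.5,"yaw": 0,"gripper": 1},{"dx": 0,"dy": 0,"dz": -4,"yaw": 0,"gripper": 1},{"dx": 0,"dy": 0,"dz": -8,"yaw": 0,"gripper": 1},{"dx": 0,"dy": 0,"dz": -11,"yaw": 0,"gripper": 1},{"dx": 0,"dy": 0,"dz": -12,"yaw": 0,"gripper": 1}])

```text
clock: 8.68
tcp_pos: [0.4938, 0.0892, 0.2689]
orientation: [2.255, 2.186, 0.006]
contact_force: [0.9, 0.3, -0.5]
grip_width: 0.0855
gripper_force: 0.0
```

Run:
```python
from h import *
from bench import imaging
f=imaging.grab_frame("scene")
for z in(.138,.142,.146,.15): print(z,rim(f,.4875,.0885,z))
print("b",rim(f,.4844,-.0804,.11),"R",rim(f,.4626,-.3208,.1))
P=cloud(f);m=(f["depth"]>0)&(np.hypot(P[...,0]-.489,P[...,1]-.0885)<.033);print(np.percentile(P[m][:,2],[90,97,99,100]))
go(.465,-.3205,.24,2)
```

```text
0.138 (array([0.4926, 0.0924, 0.0307]), 151)
0.142 (array([0.4914, 0.0901, 0.0307]), 110)
0.146 (array([0.4896, 0.0878, 0.0305]), 72)
0.15 (array([0.4882, 0.0852, 0.0304]), 23)
b (array([ 0.4847, -0.0804,  0.0301]), 117) R (array([ 0.4626, -0.3207,  0.0302]), 176)
[0.42516044 0.52934218 0.52999095 0.5422868 ]
shift cm [-41.05  -1.62   2.8 ] yaw 0.2 tcp [0.4937 0.0893 0.2688] F [-0.1  0.2  0.8] w 0.0851 t 8.725 q7 -0.22 tilt [ 0.003  0.002 -1.   ]
```

Call:
send_rows(steps=[{"dx": -4.5,"dy": -0.2,"dz": 0,"yaw": 0,"gripper": 1},{"dx": -9.5,"dy": -0.4,"dz": 0,"yaw": 0,"gripper": 1},{"dx": -14.5,"dy": -0.6,"dz": 0,"yaw": 0,"gripper": 1},{"dx": -19.5,"dy": -0.8,"dz": 0,"yaw": 0,"gripper": 1},{"dx": -24.5,"dy": -1,"dz": 0,"yaw": 0,"gripper": 1}])

```text
clock: 9.35
tcp_pos: [0.4744, -0.1568, 0.2655]
orientation: [-2.254, -2.187, 0.001]
contact_force: [-0.3, 0.4, -0.4]
grip_width: 0.0852
gripper_force: 0.0
```

Call:
send_rows(steps=[{"dx": -4.5,"dy": -0.2,"dz": 0,"yaw": 0,"gripper": 1},{"dx": -9,"dy": -0.3,"dz": 0.5,"yaw": 0,"gripper": 1},{"dx": -13,"dy": -0.5,"dz": 1.5,"yaw": 0,"gripper": 1},{"dx": -16,"dy": -0.6,"dz": 3,"yaw": 0,"gripper": 1},{"dx": -16.5,"dy": -0.6,"dz": 5,"yaw": 0,"gripper": 1}])

```text
clock: 9.98
tcp_pos: [0.4631, -0.3223, 0.2151]
orientation: [2.259, 2.183, -0.002]
contact_force: [0.2, 0.2, -1.0]
grip_width: 0.0855
gripper_force: 0.0
```

Call:
send_rows(steps=[{"dx": 0,"dy": 0,"dz": 1.5,"yaw": 0,"gripper": 1},{"dx": 0,"dy": 0,"dz": 3,"yaw": 0,"gripper": 1},{"dx": 0,"dy": 0,"dz": 4.5,"yaw": 0,"gripper": 1},{"dx": 0,"dy": 0,"dz": 5,"yaw": 0,"gripper": 1},{"dx": 0,"dy": 0,"dz": 5,"yaw": 0,"gripper": 1}])

```text
clock: 10.6
tcp_pos: [0.4643, -0.3199, 0.1661]
orientation: [-2.255, -2.187, 0.0]
contact_force: [-0.6, 0.2, 0.7]
grip_width: 0.0856
gripper_force: 0.0
```

Run:
```python
from h import *
from bench import imaging
go(.465,-.3205,.1,2)
for n in("scene","top"):
    f=imaging.grab_frame(n);np.savez(n+"4.npz",**f)
c=np.load("scene4.npz")["color"][140:270,230:350];cv2.imwrite("pics/s4.png",cv2.resize(c,None,fx=4,fy=4)[:,:,::-1])
f=dict(np.load("top4.npz"))
for z in (.138,.142,.146):print(rim(f,.493,.09,z))
```

```text
shift cm [-0.05  0.08  6.61] yaw 0.3 tcp [ 0.4643 -0.3199  0.1661] F [-0.6  0.2  0.7] w 0.0856 t 10.6 q7 0.81 tilt [-0.  0. -1.]
(array([0.4953, 0.0904, 0.0298]), 65)
(array([0.4951, 0.0904, 0.0301]), 66)
(array([0.495 , 0.0901, 0.0304]), 56)
```

View pics/s4.png

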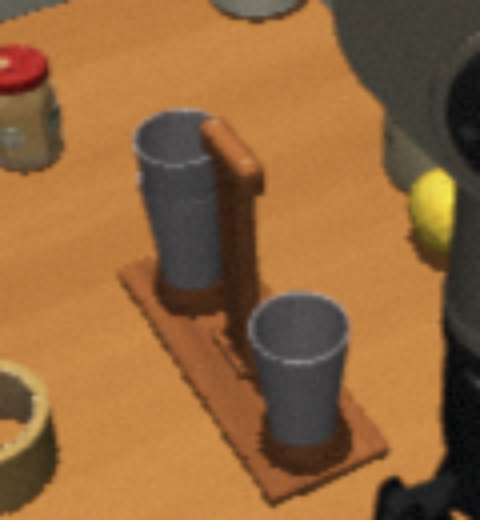

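The first stack is nested upright, with its rim at (185,135) in the crop, and the carrier has not moved. Now the second tumbler.

Call:
send_rows(steps=[{"dx": 0,"dy": 0.1,"dz": 2,"yaw": 0,"gripper": 1},{"dx": 0,"dy": 0.1,"dz": 4,"yaw": 0,"gripper": 1},{"dx": 0,"dy": 0.1,"dz": 6,"yaw": 0,"gripper": 1},{"dx": 0,"dy": 0.1,"dz": 6.6,"yaw": 0,"gripper": 1},{"dx": 0,"dy": 0.1,"dz": 6.6,"yaw": 0,"gripper": 1}])

```text
clock: 11.32
tcp_pos: [0.4649, -0.3202, 0.0997]
orientation: [-2.255, -2.186, 0.001]
contact_force: [-0.7, 0.5, -1.1]
grip_width: 0.0854
gripper_force: 0.0
```

Call:
send_rows(steps=[{"dx": 0,"dy": 0,"dz": 0,"yaw": 0,"gripper": 0.6},{"dx": 0,"dy": 0,"dz": 0,"yaw": 0,"gripper": 0.4},{"dx": 0,"dy": 0,"dz": 0,"yaw": 0,"gripper": 0.4},{"dx": 0,"dy": 0,"dz": 0,"yaw": 0,"gripper": 0.4},{"dx": 0,"dy": 0,"dz": 0,"yaw": 0,"gripper": 0.4}], force=30)

```text
clock: 11.95
tcp_pos: [0.4657, -0.3206, 0.1013]
orientation: [2.254, 2.186, 0.001]
contact_force: [-1.0, 0.1, 6.7]
grip_width: 0.0611
gripper_force: 32.0
```

Call:
send_rows(steps=[{"dx": 0,"dy": 0,"dz": -2,"yaw": 0,"gripper": 0.4},{"dx": 0,"dy": 0,"dz": -5,"yaw": 0,"gripper": 0.4},{"dx": 0,"dy": 0,"dz": -9,"yaw": 0,"gripper": 0.4},{"dx": 0,"dy": 0,"dz": -13,"yaw": 0,"gripper": 0.4},{"dx": 0,"dy": 0,"dz": -16,"yaw": 0,"gripper": 0.4}])

```text
clock: 12.58
tcp_pos: [0.4653, -0.3206, 0.2632]
orientation: [2.254, 2.185, 0.002]
contact_force: [0.6, 0.2, -0.6]
grip_width: 0.0611
gripper_force: 33.2
```

Run:
```python
from h import *
go(.4875,-.080,.26,2)
```

```text
shift cm [24.12  1.47  0.31] yaw 0.2 tcp [ 0.4653 -0.3206  0.2632] F [ 0.6  0.2 -0.6] w 0.0611 t 12.575 q7 0.72 tilt [ 0.002 -0.001 -1.   ]
```

Call:
send_rows(steps=[{"dx": 5.5,"dy": 0.4,"dz": 0.2,"yaw": 0,"gripper": 0.4},{"dx": 11,"dy": 0.8,"dz": 0.2,"yaw": 0,"gripper": 0.4},{"dx": 16.5,"dy": 1,"dz": 0.2,"yaw": 0,"gripper": 0.4},{"dx": 21.5,"dy": 1.3,"dz": 0.2,"yaw": 0,"gripper": 0.4},{"dx": 24.1,"dy": 1.5,"dz": 0.2,"yaw": 0,"gripper": 0.4}])

```text
clock: 13.2
tcp_pos: [0.4876, -0.0768, 0.2593]
orientation: [-2.251, -2.191, -0.003]
contact_force: [-0.8, 0.5, -1.2]
grip_width: 0.0611
gripper_force: 33.2
```

Call:
send_rows(steps=[{"dx": 0,"dy": 0,"dz": 0,"yaw": 0,"gripper": 0.4},{"dx": 0,"dy": 0,"dz": 0,"yaw": 0,"gripper": 0.4},{"dx": 0,"dy": 0,"dz": 0,"yaw": 0,"gripper": 0.4},{"dx": 0,"dy": 0,"dz": 0,"yaw": 0,"gripper": 0.4}])

```text
clock: 13.7
tcp_pos: [0.4874, -0.0808, 0.2584]
orientation: [2.257, 2.185, -0.0]
contact_force: [0.9, 0.1, -1.5]
grip_width: 0.0608
gripper_force: 33.2
```

Run:
```python
from h import *
from bench import imaging
go(.4875,-.080,.26,2)
f=imaging.grab_frame("scene")
def pj(p):
    c=f["K"]@(f["R"]@np.array(p)+f["t"]);return (c[:2]/c[2]).round(2)
print(rim(f,.4845,-.0804,.11))
for z in(.17,.19,.21,.225):
    u,r=pj([.4845,-.0804,z]);u0=int(u);r=int(round(r))
    d=f["depth"][r,u0-20:u0+21];e=np.abs(d-np.median(d[17:24]))<.05;i=np.nonzero(e)[0]+u0-20
    print(z,r,"cols",i.min(),i.max(),"mid",(i.min()+i.max())/2,"want",u)
```

```text
shift cm [ 0.08  0.   -0.16] yaw 0.1 tcp [ 0.4874 -0.0808  0.2584] F [ 0.9  0.1 -1.5] w 0.0608 t 13.7 q7 0.16 tilt [ 0. -0. -1.]
(array([ 0.4844, -0.0807,  0.03  ]), 114)
0.17 204 cols 295 313 mid 304.0 want 303.56
0.19 198 cols 294 314 mid 304.0 want 303.35
0.21 191 cols 292 315 mid 303.5 want 303.13
0.225 186 cols 288 315 mid 301.5 want 302.96
```

Aligned. Descending in stages.

Call:
send_rows(steps=[{"dx": 0,"dy": 0,"dz": 2,"yaw": 0,"gripper": 0.4},{"dx": 0,"dy": 0,"dz": 4,"yaw": 0,"gripper": 0.4},{"dx": 0,"dy": 0,"dz": 5.5,"yaw": 0,"gripper": 0.4},{"dx": 0,"dy": 0,"dz": 6.5,"yaw": 0,"gripper": 0.4},{"dx": 0,"dy": 0,"dz": 7,"yaw": 0,"gripper": 0.4}])

```text
clock: 14.38
tcp_pos: [0.4876, -0.0799, 0.1879]
orientation: [-2.255, -2.187, 0.001]
contact_force: [0.3, 0.3, -1.0]
grip_width: 0.0609
gripper_force: 33.2
```

Call:
send_rows(steps=[{"dx": 0,"dy": 0,"dz": 0.6,"yaw": 0,"gripper": 0.4},{"dx": 0,"dy": 0,"dz": 1.2,"yaw": 0,"gripper": 0.4},{"dx": 0,"dy": 0,"dz": 1.8,"yaw": 0,"gripper": 0.4},{"dx": 0,"dy": 0,"dz": 2.4,"yaw": 0,"gripper": 0.4},{"dx": 0,"dy": 0,"dz": 2.4,"yaw": 0,"gripper": 0.4}])

```text
clock: 15.0
tcp_pos: [0.4873, -0.0798, 0.1638]
orientation: [-2.255, -2.187, 0.001]
contact_force: [0.0, 0.9, -1.2]
grip_width: 0.061
gripper_force: 33.2
```

Call:
send_rows(steps=[{"dx": 0,"dy": 0,"dz": 0.4,"yaw": 0,"gripper": 0.4},{"dx": 0,"dy": 0,"dz": 0.8,"yaw": 0,"gripper": 0.4},{"dx": 0,"dy": 0,"dz": 1.2,"yaw": 0,"gripper": 0.4},{"dx": 0,"dy": 0,"dz": 1.5,"yaw": 0,"gripper": 0.4},{"dx": 0,"dy": 0,"dz": 1.6,"yaw": 0,"gripper": 0.4}])

```text
clock: 15.62
tcp_pos: [0.4875, -0.0798, 0.1481]
orientation: [-2.255, -2.187, 0.0]
contact_force: [0.4, 0.0, -1.4]
grip_width: 0.061
gripper_force: 33.2
```

Call:
send_rows(steps=[{"dx": 0,"dy": 0,"dz": 0.1,"yaw": 0,"gripper": 0.4},{"dx": 0,"dy": 0,"dz": 0.2,"yaw": 0,"gripper": 0.4},{"dx": 0,"dy": 0,"dz": 0.3,"yaw": 0,"gripper": 0.4},{"dx": 0,"dy": 0,"dz": 0.3,"yaw": 0,"gripper": 0.4}])

```text
clock: 16.12
tcp_pos: [0.4882, -0.0796, 0.146]
orientation: [2.255, 2.187, 0.002]
contact_force: [-1.8, 1.2, 7.6]
grip_width: 0.0608
gripper_force: 33.9
```

Same contact as the first one. Release, rise.

Call:
send_rows(steps=[{"dx": 0,"dy": 0,"dz": 0,"yaw": 0,"gripper": 0.8},{"dx": 0,"dy": 0,"dz": 0,"yaw": 0,"gripper": 0.95},{"dx": 0,"dy": 0,"dz": 0,"yaw": 0,"gripper": 1},{"dx": 0,"dy": 0,"dz": 0,"yaw": 0,"gripper": 1},{"dx": 0,"dy": 0,"dz": 0,"yaw": 0,"gripper": 1}])

```text
clock: 16.75
tcp_pos: [0.4876, -0.0798, 0.1452]
orientation: [-2.255, -2.187, 0.0]
contact_force: [-0.0, 0.9, -0.3]
grip_width: 0.0856
gripper_force: 0.0
```

Call:
send_rows(steps=[{"dx": 0,"dy": 0,"dz": -1.5,"yaw": 0,"gripper": 1},{"dx": 0,"dy": 0,"dz": -4,"yaw": 0,"gripper": 1},{"dx": 0,"dy": 0,"dz": -8,"yaw": 0,"gripper": 1},{"dx": 0,"dy": 0,"dz": -11,"yaw": 0,"gripper": 1},{"dx": 0,"dy": 0,"dz": -13,"yaw": 0,"gripper": 1}])

```text
clock: 17.38
tcp_pos: [0.488, -0.0801, 0.2778]
orientation: [2.255, 2.186, 0.003]
contact_force: [0.6, -0.5, -0.4]
grip_width: 0.0854
gripper_force: 0.0
```

Run:
```python
from h import *
from bench import imaging
f=imaging.grab_frame("scene")
for k,x,y in(("a",.4897,.0885),("b",.4844,-.0804)): print(k,[rim(f,x,y,z) for z in(.142,.146)])
P=cloud(f);m=(f["depth"]>0)&(abs(P[...,2]-.198)<.006)&(abs(P[...,0]-.486)<.04)&(abs(P[...,1]-.003)<.06)
v,u=np.nonzero(m);Q=np.array([ray(f,a,b,.198) for a,b in zip(u,v)])[:,:2].astype(np.float32)
print("bar",cv2.minAreaRect(Q))
cv2.imwrite("pics/s5.png",cv2.resize(f["color"][140:270,230:350],None,fx=4,fy=4)[:,:,::-1])
go(.4895,.0045,.279,2)
```

```text
a [(array([0.4902, 0.0897, 0.03  ]), 102), (array([0.4886, 0.0876, 0.0299]), 61)]
b [(array([ 0.485 , -0.0794,  0.0303]), 170), (array([ 0.4839, -0.0816,  0.0303]), 119)]
bar ((0.4872024655342102, -0.00873631238937378), (0.04366675019264221, 0.01708373799920082), 78.74766540527344)
shift cm [ 8.49 -0.23  0.08] yaw 0.2 tcp [ 0.4892 -0.0804  0.2798] F [ 0.8 -0.1  1.5] w 0.0854 t 17.425 q7 0.15 tilt [ 0.006  0.001 -1.   ]
```

View pics/s5.png

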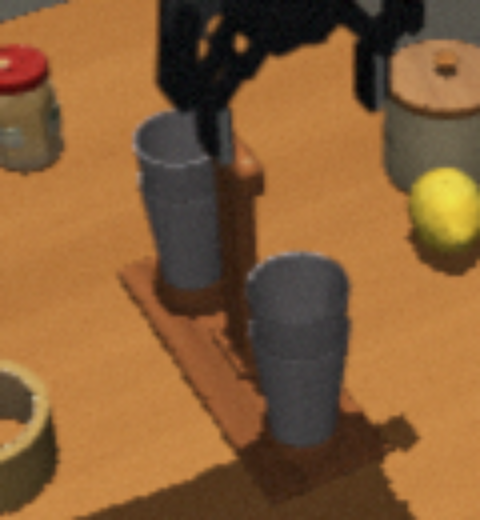

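Both stacks stand upright: the rims are at (185,135) and (298,285) in the crop. On to the bar.

Call:
send_rows(steps=[{"dx": 3,"dy": 0.1,"dz": 0,"yaw": 0,"gripper": 1},{"dx": 6,"dy": 0.2,"dz": 0,"yaw": 0,"gripper": 1},{"dx": 8.4,"dy": 0.2,"dz": 0,"yaw": 0,"gripper": 1},{"dx": 8.4,"dy": 0.2,"dz": 1,"yaw": 0,"gripper": 1},{"dx": 8.4,"dy": 0.2,"dz": 2.5,"yaw": 0,"gripper": 1}])

```text
clock: 18.05
tcp_pos: [0.4922, 0.0032, 0.2498]
orientation: [2.255, 2.186, 0.001]
contact_force: [0.5, -1.5, -0.1]
grip_width: 0.0857
gripper_force: 0.0
```

Call:
send_rows(steps=[{"dx": 0,"dy": 0,"dz": 1.5,"yaw": 0,"gripper": 1},{"dx": 0,"dy": 0,"dz": 3,"yaw": 0,"gripper": 1},{"dx": 0,"dy": 0,"dz": 4.5,"yaw": 0,"gripper": 1},{"dx": 0,"dy": 0,"dz": 5,"yaw": 0,"gripper": 1},{"dx": 0,"dy": 0,"dz": 5,"yaw": 0,"gripper": 1}])

```text
clock: 18.68
tcp_pos: [0.4921, 0.004, 0.2]
orientation: [-2.255, -2.187, 0.001]
contact_force: [-1.4, -0.0, 0.7]
grip_width: 0.0852
gripper_force: 0.0
```

```bash
python3 -c "
from h import *;go(.490,.0047,.19,2)"
```

```text
shift cm [ 0.06 -0.21  1.  ] yaw 0.2 tcp [0.4921 0.004  0.2   ] F [-1.4 -0.   0.7] w 0.0852 t 18.675 q7 0.05 tilt [-0.001 -0.    -1.   ]
```

Call:
send_rows(steps=[{"dx": 0,"dy": -0.1,"dz": 0.5,"yaw": 0,"gripper": 1},{"dx": 0,"dy": -0.2,"dz": 1,"yaw": 0,"gripper": 0.7},{"dx": 0,"dy": -0.2,"dz": 1,"yaw": 0,"gripper": 0.5},{"dx": 0,"dy": -0.2,"dz": 1,"yaw": 0,"gripper": 0.4},{"dx": 0,"dy": -0.2,"dz": 1,"yaw": 0,"gripper": 0.35}], force=40)

```text
clock: 19.3
tcp_pos: [0.4903, 0.0042, 0.1904]
orientation: [2.255, 2.187, 0.001]
contact_force: [0.4, -0.0, -0.2]
grip_width: 0.0298
gripper_force: 0.0
```

Call:
send_rows(steps=[{"dx": 0,"dy": 0,"dz": 0,"yaw": 0,"gripper": 0.3},{"dx": 0,"dy": 0,"dz": 0,"yaw": 0,"gripper": 0.25},{"dx": 0,"dy": 0,"dz": 0,"yaw": 0,"gripper": 0.15},{"dx": 0,"dy": 0,"dz": 0,"yaw": 0,"gripper": 0.05},{"dx": 0,"dy": 0,"dz": 0,"yaw": 0,"gripper": 0}])

```text
clock: 19.92
tcp_pos: [0.4905, 0.0042, 0.1904]
orientation: [2.255, 2.187, 0.001]
contact_force: [2.0, 0.4, -0.2]
grip_width: 0.0178
gripper_force: 40.2
```

Call:
send_rows(steps=[{"dx": 0,"dy": 0,"dz": 0,"yaw": 0,"gripper": 0},{"dx": 0,"dy": 0,"dz": 0,"yaw": 0,"gripper": 0},{"dx": 0,"dy": 0,"dz": 0,"yaw": 0,"gripper": 0}], force=80)

```text
clock: 20.3
tcp_pos: [0.4906, 0.0042, 0.1905]
orientation: [2.255, 2.187, 0.001]
contact_force: [2.4, 0.5, 1.9]
grip_width: 0.017
gripper_force: 79.3
```

```bash
python3 -c "
from h import *;go(.490,.0047,.19,2)"
```

```text
shift cm [ 0.05 -0.06  0.05] yaw 0.2 tcp [0.4906 0.0042 0.1905] F [2.4 0.5 1.9] w 0.017 t 20.3 q7 0.06 tilt [ 0.001  0.    -1.   ]
```

Firm on the bar (17–18 mm). Lift slowly.

Call:
send_rows(steps=[{"dx": 0,"dy": 0,"dz": -0.2,"yaw": 0,"gripper": 0},{"dx": 0,"dy": 0,"dz": -0.5,"yaw": 0,"gripper": 0},{"dx": 0,"dy": 0,"dz": -1,"yaw": 0,"gripper": 0},{"dx": 0,"dy": 0,"dz": -1.5,"yaw": 0,"gripper": 0},{"dx": 0,"dy": 0,"dz": -2,"yaw": 0,"gripper": 0}])

```text
clock: 20.92
tcp_pos: [0.4901, 0.0042, 0.2107]
orientation: [-2.255, -2.187, 0.0]
contact_force: [-0.6, -1.1, -7.3]
grip_width: 0.0167
gripper_force: 78.2
```

Call:
send_rows(steps=[{"dx": 0,"dy": 0,"dz": -0.8,"yaw": 0,"gripper": 0},{"dx": 0,"dy": 0,"dz": -1.6,"yaw": 0,"gripper": 0},{"dx": 0,"dy": 0,"dz": -2.4,"yaw": 0,"gripper": 0},{"dx": 0,"dy": 0,"dz": -3.2,"yaw": 0,"gripper": 0},{"dx": 0,"dy": 0,"dz": -4,"yaw": 0,"gripper": 0}])

```text
clock: 21.55
tcp_pos: [0.4901, 0.0042, 0.2508]
orientation: [-2.255, -2.187, -0.0]
contact_force: [-0.1, 0.1, -7.4]
grip_width: 0.0171
gripper_force: 78.2
```

Call:
send_rows(steps=[{"dx": 0,"dy": 0,"dz": -0.8,"yaw": 0,"gripper": 0},{"dx": 0,"dy": 0,"dz": -1.6,"yaw": 0,"gripper": 0},{"dx": 0,"dy": 0,"dz": -2.4,"yaw": 0,"gripper": 0},{"dx": 0,"dy": 0,"dz": -3.2,"yaw": 0,"gripper": 0},{"dx": 0,"dy": 0,"dz": -4,"yaw": 0,"gripper": 0}])

```text
clock: 22.18
tcp_pos: [0.4901, 0.0041, 0.2908]
orientation: [-2.255, -2.187, 0.0]
contact_force: [-0.0, 0.3, -6.1]
grip_width: 0.017
gripper_force: 78.2
```

Call:
send_rows(steps=[{"dx": 0,"dy": 0,"dz": 0,"yaw": 0,"gripper": 0},{"dx": 0,"dy": 0,"dz": 0,"yaw": 0,"gripper": 0},{"dx": 0,"dy": 0,"dz": 0,"yaw": 0,"gripper": 0},{"dx": 0,"dy": 0,"dz": 0,"yaw": 0,"gripper": 0},{"dx": 0,"dy": 0,"dz": 0,"yaw": 0,"gripper": 0}])

```text
clock: 22.8
tcp_pos: [0.4901, 0.0042, 0.2901]
orientation: [-2.255, -2.187, 0.0]
contact_force: [0.0, 0.9, -6.0]
grip_width: 0.0169
gripper_force: 78.2
```

```bash
python3 -c "
from h import *;go(.490,.0047,.29,2)
from bench import imaging
f=imaging.grab_frame('scene');cv2.imwrite('pics/s6.png',cv2.resize(f['color'][80:270,200:380],None,fx=3,fy=3)[:,:,::-1])"
```

```text
shift cm [ 0.05 -0.01  0.01] yaw 0.2 tcp [0.4901 0.0042 0.2901] F [ 0.   0.9 -6. ] w 0.0169 t 22.8 q7 -0.06 tilt [-0. -0. -1.]
```

View pics/s6.png

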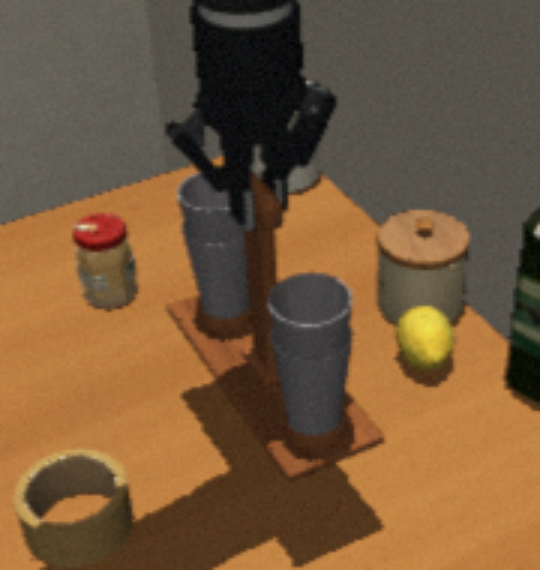

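The carrier hangs level in the air with both stacks intact (rims at (210,195) and (310,300)) and its shadow detached below it. The load is about 7 N and the arm is still.

```bash
python3 -c "
from bench import workorder;print(workorder.hand_in())"
```

```text
the job is handed in; nothing more can be done
None
```

I nested both loose tumblers in the carrier's tumblers and handed the job in with the gripper holding the carrier level and still by its bar, about 10 cm above the table; the hand-in returned no verdict.

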